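Draw a drive home in its dock and lock it

TASK

On the desk a flat data drive sits half ejected in its dock, tucked between the rails and under the hood so it cannot be gripped: lower the shut fingertips slowly onto its top, press, and draw it along the channel toward the front of the dock until it is fully home on its plug, keeping a firm but gentle press (its floor is sprung and gives a little), never more than 25 N on the drive. Then slide the steel bolt all the way in behind the drive to lock it and let go, leaving the other things on the desk and on the dock where they are.

Things in the scene. Friction and masses are not known exactly. Their poses are not given: they have to be found in the camera images.
- dock: Grey plastic drive dock fixed to the desk, 220 x 97. Origin on the desk under mid-channel. x runs along the channel from the near end (plug, two end stops 30 mm high with inner faces at x = -100 mm) to the hooded far end, y left, z up. Channel 73 wide between rails whose tops (22 mm) are level with the top of the untouched drive.
- hood_edge (a point): Middle of the upper near edge of the dock's hood, 40 mm above the desk, at dock x = +25 mm. The hood covers the channel from here to the far end (68 mm), full width; its underside is 28 mm above the desk.
- drive_mid (a point): Centre (half-way up) of the loose flat aluminium drive, 110 long (x), 70 wide (y), 12 thick, about 0.2 kg, with a grippy ribbed rubber top 6 mm above this point. On a sprung floor: pressed with 3 to 7 N it sinks 1 to 5 mm (differs, unseen) until firm, and rises when released. Friction below about 0.2. Never push it with more than 25 N in all; a bump at 10 mm/s onto the firm floor reaches that, so go down at 3 to 5 mm/s.
- home (a point): Where the drive's centre lies when the drive is fully home against the two end stops: 45 mm towards the near end from the dock's origin, 16 mm above the desk. Axes as the dock's.
- plug (a joint): How far the black plug between the end stops is pushed in, m: 0 at the start, about 0.0075 with the drive home. The drive meets it 8 mm before home; it resists with about 6 N of friction and stays where pushed, so the drive must be pressed firmly on its floor (12 to 17 N) or the fingers slip over it.
- tab (a point): Centre of the lock bolt's upright steel tab, about 30 mm above the desk. Tab: 24 along dock x, 12 along dock y, 8 to 44 mm above the desk, to the right (-y) of the dock, over a 6 mm high plate. Pushed toward the channel (dock +y) it slides 36 mm to its end with about 2 N of friction, and an 8 mm bolt enters the channel behind the drive's far edge; it strikes the drive unless that is within 2.5 mm of home.
- bolt (a joint): Travel of the lock bolt, m: 0 fully out, 0.036 fully in.
- stapler: Bystander: stapler 130 x 36 x 52 lying to the left of the dock. Origin centre of underside.
- dongle: Bystander: small black stick 50 x 17 x 9 lying on the dock's hood. Origin centre of underside.
- marker: Bystander: marker pen 130 x 15 x 15 lying to the right of the dock's near half. Origin centre of underside.
- mug: Bystander: white mug, 80 across, 95 high, near right. Origin centre of underside.
- spare: Bystander: a smaller, thicker drive 85 x 55 x 15 lying loose on the desk at the left, not the one to be docked. Origin centre of underside.
- radio: Bystander: hand radio standing in its charger, 90 x 75, 230 high, at the left. Origin centre of underside.
- mouse: Bystander: computer mouse 100 x 60 x 30 far right. Origin centre of underside.
- drive: The same drive; origin at the centre of its underside.
There are look-alikes about, which are no part of the job. Leave any blue look-alike of the drive alone.

How it is judged:
By the outcome, as a careful person would: the job done as asked, in the order asked, and still so for the second after the job is handed in, with the robot touching nothing.
It also fails if it takes over 51 s, if anything falls off the work surface, if the arm or the gripper's body presses on something with over 40 N, if the wrist force passes 120 N, or if a joint passes its speed limit or range.

ROBOT

A 6-joint arm with a two-finger parallel gripper is mounted at the origin on the work surface. World frame = base frame: x ahead of the robot, y to its left, z up, the work surface at z = 0. Lengths are in m, angles in rad, forces in N, time in s.
With the tool pointing down it reaches from about 0.15 to 0.775 m from the base axis. Payload 6.1 kg.
Tool frame: the origin (TCP) lies at the very end of the fingers, on their centre line; the grasp point (between the pads) lies grasp_offset behind it (grasp_offset is the distance from the TCP to the grasp point, in m); z points along the fingers, y is the line along which they close (so a half turn about z gives the same grasp; the last joint's range is limited). The gripper opens to 85 mm and grips with 20 to 120 N. Pads are 22 mm wide; open, the fingers measure 114 mm over their backs; the gripper's body (76 mm by 85 mm) begins 54 mm behind the grasp point. The pads swing forward as they close: fully open they stand 13 mm farther back than shut.
Start: joints at [-1.321, 0.126, -0.04, 1.405, 0, 1.571], TCP at [0.13, -0.509, 0.231] pointing down, gripper open.
Joint ranges: [-2.72, 2.72], [-0.95, 1.95], [-1.27, 1.35], [-1.78, 2.02], [-1.46, 1.47], [-3.14, 3.14]. Speed limits (rad/s): [2.39, 2.39, 3.01, 3.14, 3.14, 3.14].

INTERFACE

Orientations are given as a unit quaternion [x, y, z, w].
In Python, from cell import sense, grab_frame, get_calibration, finish_job, grasp_offset gives the robot as it stands.
- The arm moves only by the tool send_rows, never from a script. Its argument "increments" is a list of rows, each a list of 3 entries, a list of its own where there are three numbers: the shift along the tool's x, y, z in mm, then the turn, a rotation vector about the tool's x, y, z in degrees, then the opening, from 0 (shut) to 1 (fully open). In form: [[[tx, ty, tz], [ax, ay, az], hand], ...]. A call has 1 to 10 rows; each row shifts and turns the commanded pose from where the row before left it, along the tool's axes as they then stand; what a row does not reach is not made up. A row lasts 1/8 s, in which the tool goes at most 62.5 mm and 10.7 degrees, less where a joint would pass 70% of its speed; a pose out of reach is approached as far as the arm can. A call is refused whole if a number of a shift passes 62.5 or a number of a turn 10.7, either way. A call with a gripper value outside its range is refused whole. The fingers move at their own pace and stop on an object; "squeeze" is the grip in N (left out, the last holds). Time passes only in rows, so rows that do not move let the fingers close. It gives the time, the measured TCP pose, the force, the opening and the grip force at its end, in the units of the state.
- sense(): the state, without advancing time (a new reading comes with each control period).
- grab_frame(name): name is "side" or "top" or "wrist"; returns the picture (480x640x3 uint8, red, green, blue); there is no depth.
- get_calibration(name): a dict with "fx", "fy", "cx", "cy" (pixels), "rvec" (rotation vector, rad) and "tvec" (3), from world to camera coordinates, as OpenCV has them. Camera axes: x right, y down, z forward; pixel columns grow to the right and rows downward; lengths in m; the calibration is good to about 2 mm. The wrist camera is an equidistant fisheye: a pixel r from the principal point sees the ray r / f radians off the axis. A picture is of the moment at which its call begins: read the wrist's pose just before it. get_calibration takes no time and is no camera call; for the wrist camera it gives the pose at the moment of the call.
- finish_job(): hands the job in; it is judged then, once.
The state is a dict: "clock": time; "joints": joint angles; "qvel": joint speeds; "effort": joint torques, N m; "tcp_pos": TCP position; "ee_rot": TCP orientation; "ft_force": force on the tool from outside, world axes, zero at the start; "wrist_torque": the same for the moment, N m; "finger_gap": finger opening in m; "grasp_force": force on a finger pad.
Only numpy, scipy, OpenCV 4.12 (cv2) and the standard library are available. Lean on these libraries where they do the work, as an engineer would, in place of code of your own. Each camera call takes 0.05 s, during which the arm holds its last target. There are 200 camera calls.

## Working session

There is one attempt and no reset: what is moved stays moved. The work goes in short steps, Python scripts to look and compute and a tool call to move; the robot and the scene stay as the last step left them, time stands still between calls to the robot, and variables do not carry over. Pictures are saved under pics/ and viewed, at most 10 in all, crops included, and the job is handed in when it is done.

Besides the shell and the picture viewer there is one more tool, called as name([rows], argument=value, ...), one row to a line, values as JSON. send_rows: Moves the arm, as the interface text tells. Its arguments: {"type":"object","properties":{"increments":{"type":"array"},"squeeze":{"type":"number"}},"required":["increments"]}

```bash
mkdir -p pics; ls; python3 - <<'E'
from cell import *
import cv2
s=sense();print(s['clock'],s['tcp_pos'],s['ee_rot'],s['finger_gap'],grasp_offset)
for n in("top","side"):
    cv2.imwrite(f"pics/{n}0.png",grab_frame(n)[:,:,::-1]);print(n,get_calibration(n))
E
```

```text
pics
0.0 [ 0.12968845 -0.50829297  0.23048981] [ 9.92207025e-01  1.24597381e-01 -1.10491355e-04 -8.36335990e-04] 0.08524887561411283 0.0187
top {'fx': 496.9149285422346, 'fy': 496.9149285422346, 'cx': 317.9207137172521, 'cy': 240.48138418774627, 'rvec': array([ 2.14934517, -2.10850031,  0.20349432]), 'tvec': array([0.00669518, 0.52940141, 1.09910971])}
side {'fx': 495.58194722740103, 'fy': 495.58194722740103, 'cx': 317.840656777107, 'cy': 234.24514177611604, 'rvec': array([ 0.32751017, -2.70412836,  1.39043512]), 'tvec': array([0.51959526, 0.1219731 , 0.92214534])}
```

View pics/top0.png

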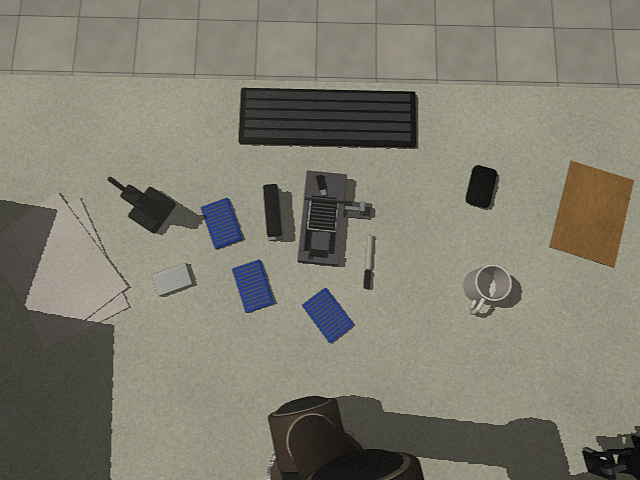

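View pics/side0.png

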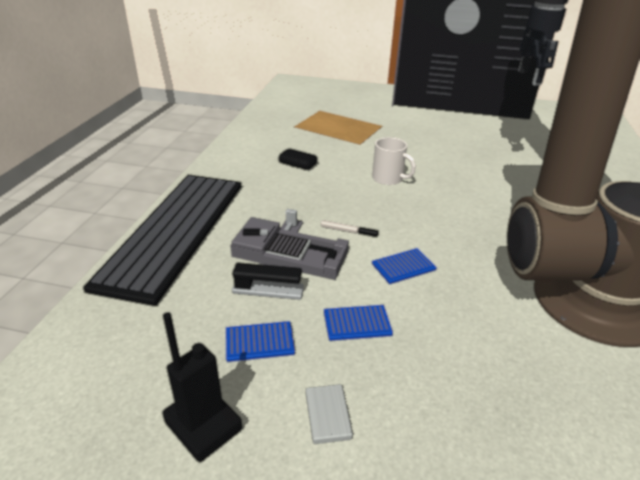

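The top view shows the dock at about (322,218), with the grey ribbed drive at (322,215) between the rails and the tab at (362,209). Three blue look-alikes lie loose at (222,223), (254,286) and (328,315), and the spare is at (173,279). The drive in the dock is the one to move, because it is the only one in the channel and under the hood. I'll confirm this in an enlarged crop.

```bash
python3 - <<'E'
import cv2
a=cv2.imread("pics/top0.png")[160:275,285:385]
cv2.imwrite("pics/crop.png",cv2.resize(a,None,fx=5.2,fy=5.2,interpolation=cv2.INTER_CUBIC))
E
```

```text
(no output)
```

View pics/crop.png

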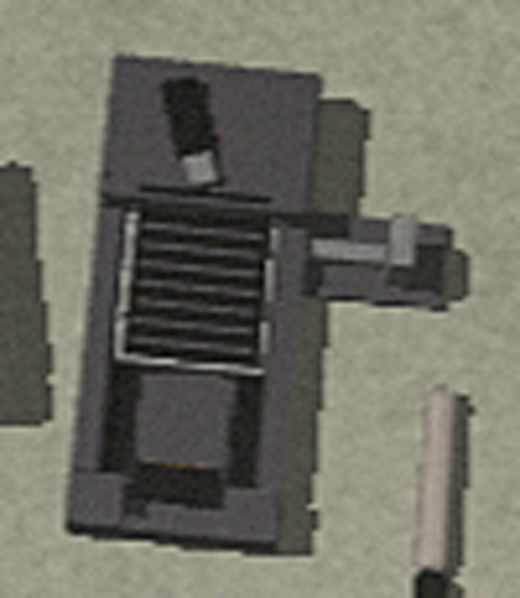

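The crop confirms the dock and drive. In crop pixels, the hood's top corners are (115,55), (322,73), (305,213) and (103,198). The drive's near edge runs (117,360)–(262,373), the tab top is near (404,240), and the near-end corners are (68,530) and (275,545).

```bash
cat > h.py <<'E'
import numpy as np,cv2
from scipy.optimize import least_squares
from cell import *
def d2w(p,P):
    x,y,t=p[:3];P=np.atleast_2d(P);c,s=np.cos(t),np.sin(t)
    return np.c_[x+c*P[:,0]-s*P[:,1],y+s*P[:,0]+c*P[:,1],P[:,2]]
def proj(n,W):
    k=get_calibration(n);K=np.array([[k['fx'],0,k['cx']],[0,k['fy'],k['cy']],[0,0,1]])
    return cv2.projectPoints(np.asarray(W,float),k['rvec'],k['tvec'],K,None)[0][:,0]
E
python3 - <<'E'
from h import *
P=np.array([[93,48.5,40],[93,-48.5,40],[25,-48.5,40],[25,48.5,40],[-127,48.5,30],[-127,-48.5,30]])/1e3
uv=np.array([[115,55],[322,73],[305,213],[103,198],[68,530],[275,545]])/5.2+[285,160]-.4
f=lambda p:(proj("top",d2w(p,P))-uv).ravel()
r=least_squares(f,[.5,0,0]);print(r.x,r.fun.round(1))
def back(uv,z):
    return least_squares(lambda q:(proj("top",[[q[0],q[1],z]])-uv).ravel(),r.x[:2]).x
c,s=np.cos(r.x[2]),np.sin(r.x[2])
for nm,q,z in(("drvL",(117,360),.022),("drvR",(262,373),.022),("tab",(404,240),.044),("pen",(440,395),.01),("dongle",(190,130),.05)):
    w=back(np.array(q)/5.2+[285,160]-.4,z);d=w-r.x[:2];print(nm,w.round(4),(c*d[0]+s*d[1]).round(4),(-s*d[0]+c*d[1]).round(4))
E
```

```text
[ 0.60552312  0.0065592  -0.07552718] [-0.5 -0.4  0.1 -0.1  1.   0.5 -1.  -0.5 -0.7 -0.3  1.   0.7]
drvL [0.5617 0.0429] -0.0465 0.0329
drvR [ 0.557  -0.0234] -0.0462 -0.0335
tab [ 0.6151 -0.086 ] 0.0166 -0.0915
pen [ 0.5507 -0.106 ] -0.0461 -0.1164
dongle [0.6629 0.0117] 0.0568 0.0095
```

send_rows([
  [[0,0,0],[0,0,9.3],0],
  [[0,0,0],[0,0,9.3],0],
  [[31,-39,0],[0,0,0],0],
  [[31,-39,0],[0,0,0],0],
  [[31,-39,0],[0,0,0],0],
  [[31,-39,0],[0,0,0],0],
  [[31,-39,0],[0,0,0],0],
  [[31,-39,0],[0,0,0],0],
  [[31,-39,0],[0,0,0],0],
  [[31,-39,0],[0,0,0],0],
])

```text
clock: 1.35
tcp_pos: [0.4012, -0.2147, 0.2311]
ee_rot: [0.999, -0.037, -0.0, -0.0]
ft_force: [0.8, -0.8, 0.4]
finger_gap: -0.0006
grasp_force: 0.0
```

```bash
cat >> h.py <<'E'
D=np.array([.6055,.0066,-.0755])
def st():
    from scipy.spatial.transform import Rotation as R
    s=sense();d=np.array(s['tcp_pos'][:2])-D[:2];c,n=np.cos(D[2]),np.sin(D[2])
    M=R.from_quat(s['ee_rot']).as_matrix()
    print('t',round(s['clock'],2),'dock mm',(1e3*(c*d[0]+n*d[1])).round(1),(1e3*(-n*d[0]+c*d[1])).round(1),'z',round(1e3*s['tcp_pos'][2],1),'F',np.round(s['ft_force'],1),'gap',round(s['finger_gap'],4),'yawx',np.degrees(np.arctan2(M[1,0],M[0,0])).round(2),'tilt',M[:2,2].round(4))
E
python3 -c "
from h import *
st()"
```

```text
t 1.35 dock mm -187.1 -236.1 z 231.1 F [ 0.8 -0.8  0.4] gap -0.0006 yawx -4.29 tilt [-0.0003  0.    ]
```

send_rows([
  [[31,-39,0],[0,0,0],0],
  [[31,-39,0],[0,0,0],0],
  [[31,-39,0],[0,0,0],0],
  [[31,-39,0],[0,0,0],0],
  [[31,-39,15],[0,0,0],0],
  [[31,-39,30],[0,0,0],0],
  [[0,-2,40],[0,0,0],0],
  [[0,0,40],[0,0,0],0],
  [[0,0,36],[0,0,0],0],
  [[0,0,0],[0,0,0],0],
])

```text
clock: 2.6
tcp_pos: [0.5996, -0.0159, 0.0672]
ee_rot: [1.0, -0.017, -0.003, -0.009]
ft_force: [-0.4, 0.5, 0.2]
finger_gap: -0.0003
grasp_force: 0.0
```

```bash
python3 -c "
from h import *
st()
k=get_calibration('wrist');print(k)
cv2.imwrite('pics/w1.png',grab_frame('wrist')[:,:,::-1])"
```

```text
t 2.6 dock mm -4.2 -22.9 z 67.2 F [-0.4  0.5  0.2] gap -0.0003 yawx -1.99 tilt [-0.0065  0.0188]
{'fx': 371.64829954431775, 'fy': 371.64829954431775, 'cx': 318.6794175876546, 'cy': 235.17504348934747, 'rvec': array([-2.03853552,  2.10384716,  0.33517453]), 'tvec': array([0.00736599, 0.58263037, 0.3979289 ])}
```

View pics/w1.png

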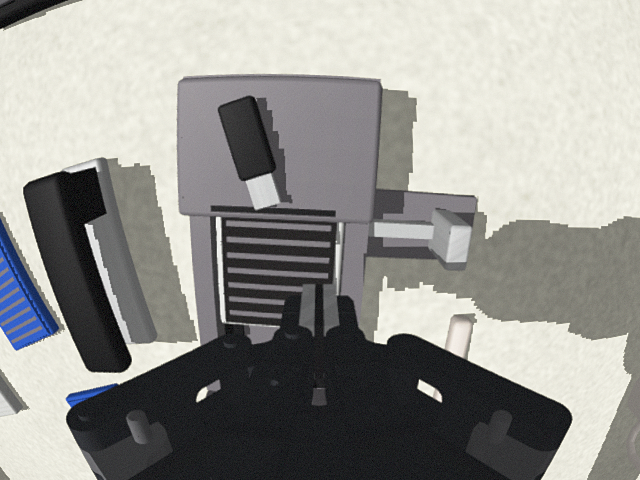

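The wrist view shows the hood with near corners at (180,213) and (372,221), far corners at (178,80) and (381,80), and the dongle on top of it. The ribbed drive's near-left corner is at (222,323), and the tab top spans about (433,209)–(469,240). I'll refine the dock pose from these.

send_rows([
  [[0,0,0],[0,0,0],0],
  [[0,0,0],[0,0,0],0],
])

```text
clock: 2.9
tcp_pos: [0.6033, -0.0161, 0.0724]
ee_rot: [1.0, -0.017, 0.002, -0.009]
ft_force: [1.0, 0.0, -0.6]
finger_gap: -0.0001
grasp_force: 0.0
```

```bash
python3 - <<'E'
from h import *
st()
print(sense()['joints'])
k=dict(fx=371.648,cx=318.679,cy=235.175,rvec=np.array([-2.03853552,2.10384716,0.33517453]),tvec=np.array([0.00736599,0.58263037,0.3979289]))
Rm=cv2.Rodrigues(k['rvec'])[0]
print('cam',-Rm.T@k['tvec'])
def pw(W):
    c=np.asarray(W)@Rm.T+k['tvec'];r=np.hypot(c[:,0],c[:,1]);th=np.arctan2(r,c[:,2])
    return np.c_[k['cx']+k['fx']*th*c[:,0]/r,k['cy']+k['fx']*th*c[:,1]/r]
P=np.array([[93,48.5,40],[93,-48.5,40],[25,-48.5,40],[25,48.5,40]])/1e3
uv=np.array([[178,80],[381,80],[372,221],[180,213]])
r=least_squares(lambda p:(pw(d2w(p,P))-uv).ravel(),D);print(r.x,r.fun.round(1))
def back(q,z): return least_squares(lambda w:(pw([[w[0],w[1],z]])-q).ravel(),r.x[:2]).x
c,s=np.cos(r.x[2]),np.sin(r.x[2])
for nm,q,z in(("drvL",(222,323),.022),("drvLtop",(218,217),.022),("tabFL",(433,209),.044),("tabNR",(469,240),.044)):
    d=back(np.array(q),z)-r.x[:2];print(nm,(c*d[0]+s*d[1]).round(4),(-s*d[0]+c*d[1]).round(4))
E
```

```text
t 2.9 dock mm -0.5 -22.8 z 72.4 F [ 1.   0.  -0.6] gap -0.0001 yawx -2.0 tilt [0.0035 0.0185]
[-0.03586169  0.31318448 -0.1559657   1.09881514  0.01858992  3.14058689]
cam [ 0.67345463 -0.01973251  0.2095932 ]
[ 0.6052147   0.0087538  -0.07226107] [-2.9 -2.7  2.3 -1.8  2.4  2.4 -2.8  2.8]
drvL -0.0451 0.0337
drvLtop 0.0203 0.0322
tabFL 0.0344 -0.0754
tabNR 0.02 -0.0962
```

Joint 6 is at its limit (3.14), so I'll turn about −88° to put tool x along dock +y.

send_rows([
  [[0,0,0],[0,0,-10.7],0],
  [[0,0,0],[0,0,-10.7],0],
  [[0,0,0],[0,0,-10.7],0],
  [[0,0,0],[0,0,-10.7],0],
  [[0,0,0],[0,0,-10.7],0],
  [[0,0,0],[0,0,-10.7],0],
  [[0,0,0],[0,0,-10.7],0],
  [[0,0,0],[0,0,-10.7],0],
  [[0,0,0],[0,0,0],0],
  [[0,0,0],[0,0,0],0],
])

```text
clock: 4.15
tcp_pos: [0.6025, -0.0161, 0.0711]
ee_rot: [0.746, 0.665, 0.007, -0.006]
ft_force: [-0.5, -0.4, 0.6]
finger_gap: 0.0
grasp_force: 0.0
```

```bash
python3 - <<'E'
from h import *
st();print(sense()['joints'])
E
```

```text
t 4.15 dock mm -1.2 -22.8 z 71.1 F [-0.5 -0.4  0.6] gap 0.0 yawx 83.43 tilt [0.0015 0.0186]
[-0.03581417  0.31405361 -0.15770903  1.09818113  0.01864252  1.64967337]
```

send_rows([
  [[0,0,0],[0,-1.07,-2.3],0],
  [[12,0.5,0],[0,0,0],0],
  [[11.5,0.5,0],[0,0,0],0],
  [[0,0,15],[0,0,0],0],
  [[0,0,15],[0,0,0],0],
  [[0,0,8],[0,0,0],0],
  [[0,0,0],[0,0,0],0],
  [[0,0,0],[0,0,0],0],
  [[0,0,0],[0,0,0],0],
])

```text
clock: 5.28
tcp_pos: [0.6053, 0.0072, 0.0331]
ee_rot: [0.732, 0.681, -0.0, -0.0]
ft_force: [0.7, -0.5, -0.3]
finger_gap: 0.0001
grasp_force: 0.0
```

```bash
python3 - <<'E'
from h import *
st()
E
```

```text
t 5.28 dock mm -0.3 0.6 z 33.1 F [ 0.7 -0.5 -0.3] gap 0.0001 yawx 85.9 tilt [-0.0002 -0.    ]
```

send_rows([
  [[0,0,1.5],[0,0,0],0],
  [[0,0,1.5],[0,0,0],0],
  [[0,0,1.5],[0,0,0],0],
  [[0,0,1.5],[0,0,0],0],
  [[0,0,1],[0,0,0],0],
  [[0,0,0.5],[0,0,0],0],
  [[0,0,0.5],[0,0,0],0],
  [[0,0,0.5],[0,0,0],0],
  [[0,0,0.5],[0,0,0],0],
  [[0,0,0.5],[0,0,0],0],
])

```text
clock: 6.52
tcp_pos: [0.6048, 0.0073, 0.023]
ee_rot: [0.732, 0.681, -0.0, -0.0]
ft_force: [-0.3, 0.5, 0.8]
finger_gap: -0.0004
grasp_force: 0.0
```

send_rows([
  [[0,0,0.5],[0,0,0],0],
  [[0,0,0.5],[0,0,0],0],
  [[0,0,0.5],[0,0,0],0],
  [[0,0,0.5],[0,0,0],0],
])

```text
clock: 7.02
tcp_pos: [0.6048, 0.0073, 0.0212]
ee_rot: [0.732, 0.681, -0.0, -0.0]
ft_force: [-3.1, 0.6, 2.4]
finger_gap: 0.0001
grasp_force: 1.4
```

send_rows([
  [[0,0,0.5],[0,0,0],0],
  [[0,0,0.5],[0,0,0],0],
  [[0,0,0.4],[0,0,0],0],
])

```text
clock: 7.4
tcp_pos: [0.6048, 0.0073, 0.0196]
ee_rot: [0.732, 0.681, -0.0, -0.0]
ft_force: [-1.8, -0.1, 3.4]
finger_gap: -0.0
grasp_force: 1.7
```

send_rows([
  [[0,0,0.4],[0,0,0],0],
  [[0,0,0.4],[0,0,0],0],
])

```text
clock: 7.65
tcp_pos: [0.6048, 0.0073, 0.0188]
ee_rot: [0.732, 0.681, -0.0, -0.0]
ft_force: [-1.3, -1.3, 4.0]
finger_gap: -0.0004
grasp_force: 1.8
```

send_rows([
  [[0,0,0.4],[0,0,0],0],
  [[0,0,0.4],[0,0,0],0],
])

```text
clock: 7.9
tcp_pos: [0.6048, 0.0073, 0.018]
ee_rot: [0.732, 0.681, -0.0, -0.0]
ft_force: [-1.8, -0.0, 4.5]
finger_gap: 0.0
grasp_force: 2.0
```

send_rows([
  [[0,0,0.4],[0,0,0],0],
  [[0,0,0.3],[0,0,0],0],
])

```text
clock: 8.15
tcp_pos: [0.605, 0.0073, 0.0179]
ee_rot: [0.732, 0.681, -0.0, -0.0]
ft_force: [-2.3, -0.4, 8.6]
finger_gap: 0.0002
grasp_force: 4.3
```

send_rows([
  [[0,0,0.4],[0,0,0],0],
  [[0,0,0.3],[0,0,0],0],
])

```text
clock: 8.4
tcp_pos: [0.6053, 0.0073, 0.0179]
ee_rot: [0.732, 0.681, 0.0, 0.0]
ft_force: [-3.2, 0.4, 12.1]
finger_gap: -0.0001
grasp_force: 6.1
```

send_rows([
  [[0,0,0.3],[0,0,0],0],
  [[0,-0.5,0],[0,0,0],0],
  [[0,-1,0],[0,0,0],0],
  [[0,-1,0],[0,0,0],0],
  [[0,-1,0],[0,0,0],0],
  [[0,-1,0],[0,0,0],0],
])

```text
clock: 9.15
tcp_pos: [0.6027, 0.0076, 0.0179]
ee_rot: [0.732, 0.681, 0.001, 0.001]
ft_force: [2.2, -0.7, 7.2]
finger_gap: 0.0002
grasp_force: 3.8
```

```bash
python3 - <<'E'
from h import *
st()
E
```

```text
t 9.15 dock mm -2.9 0.8 z 17.9 F [ 2.2 -0.7  7.2] gap 0.0002 yawx 85.9 tilt [ 0.0039 -0.0001]
```

send_rows([
  [[0,-1,0.3],[0,0,0],0],
  [[0,-1,0.3],[0,0,0],0],
  [[0,-1,0.2],[0,0,0],0],
  [[0,-1,0],[0,0,0],0],
  [[0,-1,0],[0,0,0],0],
  [[0,-1,0],[0,0,0],0],
])

```text
clock: 9.9
tcp_pos: [0.5976, 0.008, 0.0179]
ee_rot: [0.732, 0.681, 0.002, 0.002]
ft_force: [3.6, 0.2, 10.6]
finger_gap: -0.0001
grasp_force: 5.2
```

send_rows([
  [[0,-1.2,0],[0,0,0],0],
  [[0,-1.2,0],[0,0,0],0],
  [[0,-1.2,0],[0,0,0],0],
  [[0,-1.2,0],[0,0,0],0],
  [[0,-1.2,0],[0,0,0],0],
  [[0,-1.2,0],[0,0,0],0],
])

```text
clock: 10.65
tcp_pos: [0.5904, 0.0085, 0.0179]
ee_rot: [0.732, 0.681, 0.002, 0.002]
ft_force: [2.6, 0.2, 9.9]
finger_gap: 0.0002
grasp_force: 5.2
```

```bash
python3 - <<'E'
from h import *
st()
cv2.imwrite('pics/w2.png',grab_frame('wrist')[:,:,::-1])
E
```

```text
t 10.65 dock mm -15.2 0.8 z 17.9 F [2.6 0.2 9.9] gap 0.0002 yawx 85.9 tilt [ 0.0058 -0.    ]
```

View pics/w2.png

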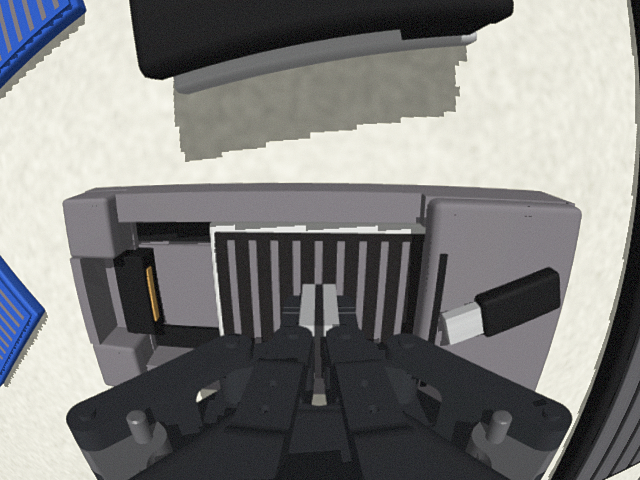

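The drive's near edge is at u≈213 and its plane is sunk about 4 mm. The left end stop's inner face is at u≈118, and the plug's gold contact is at (153,293). I'll check that the drive moved with the finger.

```bash
cat >> h.py <<'E'
def wx(q,z):
    k=get_calibration('wrist');Rm=cv2.Rodrigues(k['rvec'])[0]
    u=(np.array(q,float)-[k['cx'],k['cy']])/k['fx'];th=np.hypot(*u)
    ray=Rm.T@np.r_[np.sin(th)*u/th,np.cos(th)];o=-Rm.T@k['tvec']
    w=o+ray*(z-o[2])/ray[2];d=w[:2]-D[:2];c,n=np.cos(D[2]),np.sin(D[2])
    return (1e3*np.array([c*d[0]+n*d[1],-n*d[0]+c*d[1]])).round(1)
E
python3 - <<'E'
from h import *
print(wx((213,229),.018),wx((215,300),.018),'hood near edge',wx((428,200),.04),'stop inner top',wx((118,195),.030),wx((133,222),.022))
E
```

```text
[-58.9  35.1] [-61.    2.7] hood near edge [21.5 51.8] stop inner top [-94.9  52.5] [-93.7  39.3]
```

The drive follows the finger, so I'll continue drawing.

send_rows([
  [[0,-1.3,0.1],[0,0,0],0],
  [[0,-1.3,0.1],[0,0,0],0],
  [[0,-1.3,0],[0,0,0],0],
  [[0,-1.3,0],[0,0,0],0],
  [[0,-1.3,0],[0,0,0],0],
  [[0,-1.3,0],[0,0,0],0],
  [[0,-1.3,0],[0,0,0],0],
  [[0,-1.3,0],[0,0,0],0],
])

```text
clock: 11.7
tcp_pos: [0.5803, 0.0093, 0.0179]
ee_rot: [0.732, 0.681, 0.002, 0.002]
ft_force: [3.0, -0.6, 11.8]
finger_gap: 0.0
grasp_force: 5.6
```

send_rows([
  [[0,-1.3,0.1],[0,0,0],0],
  [[0,-1.3,0.1],[0,0,0],0],
  [[0,-1.3,0.1],[0,0,0],0],
  [[0,-1.3,0.1],[0,0,0],0],
  [[0,-1.3,0],[0,0,0],0],
  [[0,-1.3,0],[0,0,0],0],
  [[0,-1.3,0],[0,0,0],0],
  [[0,-1.3,0],[0,0,0],0],
])

```text
clock: 12.7
tcp_pos: [0.5704, 0.01, 0.0178]
ee_rot: [0.732, 0.681, 0.003, 0.002]
ft_force: [3.7, -0.1, 12.8]
finger_gap: -0.0001
grasp_force: 6.3
```

```bash
python3 - <<'E'
from h import *
st()
E
```

```text
t 12.7 dock mm -35.3 0.8 z 17.8 F [ 3.7 -0.1 12.8] gap -0.0001 yawx 85.9 tilt [ 0.0073 -0.    ]
```

send_rows([
  [[0,-1.1,0.1],[0,0,0],0],
  [[0,-1.1,0.1],[0,0,0],0],
  [[0,-1.1,0.1],[0,0,0],0],
  [[0,-1.1,0.1],[0,0,0],0],
  [[0,-1.1,0.1],[0,0,0],0],
  [[0,-1.1,0],[0,0,0],0],
  [[0,-1.1,0],[0,0,0],0],
  [[0,-1,0],[0,0,0],0],
])

```text
clock: 13.7
tcp_pos: [0.5623, 0.0107, 0.0178]
ee_rot: [0.732, 0.681, 0.003, 0.003]
ft_force: [3.6, -0.1, 15.1]
finger_gap: -0.0001
grasp_force: 7.3
```

send_rows([
  [[0,-0.8,0.1],[0,0,0],0],
  [[0,-0.8,0.1],[0,0,0],0],
  [[0,-0.8,0.1],[0,0,0],0],
])

```text
clock: 14.08
tcp_pos: [0.5603, 0.0109, 0.0178]
ee_rot: [0.732, 0.681, 0.003, 0.003]
ft_force: [4.8, -0.6, 15.8]
finger_gap: 0.0001
grasp_force: 8.0
```

send_rows([
  [[0,-0.8,0.1],[0,0,0],0],
  [[0,-0.8,0.1],[0,0,0],0],
  [[0,-0.8,0.1],[0,0,0],0],
])

```text
clock: 14.45
tcp_pos: [0.5591, 0.0109, 0.0178]
ee_rot: [0.732, 0.681, 0.004, 0.004]
ft_force: [8.6, -0.8, 13.0]
finger_gap: -0.0004
grasp_force: 6.6
```

send_rows([
  [[0,-0.6,0.3],[0,0,0],0],
  [[0,-0.6,0.2],[0,0,0],0],
  [[0,-0.6,0.1],[0,0,0],0],
])

```text
clock: 14.82
tcp_pos: [0.5586, 0.011, 0.0178]
ee_rot: [0.732, 0.681, 0.005, 0.005]
ft_force: [10.5, -1.3, 15.0]
finger_gap: 0.0002
grasp_force: 7.4
```

send_rows([
  [[0,-0.8,0.1],[0,0,0],0],
  [[0,-0.8,0.1],[0,0,0],0],
  [[0,-0.8,0.1],[0,0,0],0],
])

```text
clock: 15.2
tcp_pos: [0.5566, 0.0113, 0.0178]
ee_rot: [0.732, 0.681, 0.005, 0.005]
ft_force: [10.2, -0.4, 14.9]
finger_gap: 0.0005
grasp_force: 8.0
```

send_rows([
  [[0,-0.8,0.1],[0,0,0],0],
  [[0,-0.8,0],[0,0,0],0],
  [[0,-0.8,0],[0,0,0],0],
])

```text
clock: 15.58
tcp_pos: [0.5543, 0.0114, 0.0178]
ee_rot: [0.732, 0.681, 0.005, 0.005]
ft_force: [10.2, -0.1, 16.3]
finger_gap: 0.0004
grasp_force: 8.1
```

send_rows([
  [[0,-0.7,0],[0,0,0],0],
  [[0,-0.7,0],[0,0,0],0],
  [[0,-0.6,0],[0,0,0],0],
])

```text
clock: 15.95
tcp_pos: [0.5523, 0.0116, 0.0178]
ee_rot: [0.732, 0.681, 0.005, 0.005]
ft_force: [10.7, -0.9, 15.7]
finger_gap: -0.0001
grasp_force: 8.1
```

```bash
python3 - <<'E'
from h import *
st()
E
```

```text
t 15.95 dock mm -53.5 1.0 z 17.8 F [10.7 -0.9 15.7] gap -0.0001 yawx 85.9 tilt [ 0.015  -0.0002]
```

send_rows([
  [[0,-0.5,0],[0,0,0],0],
  [[0,-0.5,0],[0,0,0],0],
])

```text
clock: 16.2
tcp_pos: [0.5513, 0.0117, 0.0178]
ee_rot: [0.732, 0.681, 0.005, 0.005]
ft_force: [10.6, -0.5, 16.0]
finger_gap: 0.0004
grasp_force: 8.1
```

send_rows([
  [[0,-0.4,0.1],[0,0,0],0],
  [[0,-0.4,0],[0,0,0],0],
])

```text
clock: 16.45
tcp_pos: [0.5511, 0.0117, 0.0178]
ee_rot: [0.732, 0.681, 0.006, 0.006]
ft_force: [12.6, -0.1, 14.1]
finger_gap: -0.0004
grasp_force: 7.2
```

send_rows([
  [[0,-0.3,0.2],[0,0,0],0],
  [[0,-0.2,0.1],[0,0,0],0],
])

```text
clock: 16.7
tcp_pos: [0.5511, 0.0117, 0.0178]
ee_rot: [0.732, 0.681, 0.006, 0.006]
ft_force: [12.6, -1.8, 15.7]
finger_gap: -0.0003
grasp_force: 8.0
```

```bash
python3 - <<'E'
from h import *
st()
cv2.imwrite('pics/w3.png',grab_frame('wrist')[:,:,::-1])
E
```

```text
t 16.7 dock mm -54.6 1.0 z 17.8 F [12.6 -1.8 15.7] gap -0.0003 yawx 85.9 tilt [ 0.0171 -0.0003]
```

View pics/w3.png

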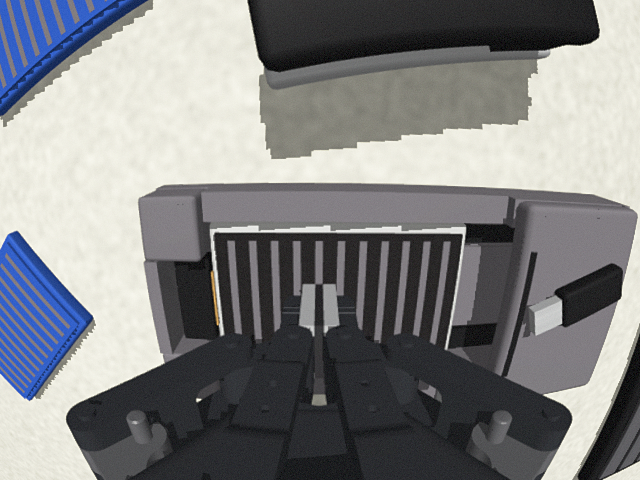

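The drive's near edge (u≈213) is flush against the end stop (u≈203 at its higher top), and the plug is pushed in. Motion has stopped while the tangential force rose, so the drive is home. I'll lift straight up and carry over to the outer side of the tab.

send_rows([
  [[0,0,-0.8],[0,0,0],0],
  [[0,0,-0.8],[0,0,0],0],
  [[0,0,-0.8],[0,0,0],0],
  [[0,0,-1],[0,0,0],0],
  [[0,0,-2],[0,0,0],0],
  [[0,0,-4],[0,0,0],0],
  [[0,0,-12],[0,0,0],0],
  [[0,0,-25],[0,0,0],0],
  [[0,0,-25],[0,0,0],0],
  [[0,0,0],[0,0,0],0],
])

```text
clock: 18.0
tcp_pos: [0.5427, 0.0118, 0.0857]
ee_rot: [0.732, 0.681, 0.0, 0.0]
ft_force: [-0.3, 0.5, -0.5]
finger_gap: -0.0001
grasp_force: 0.0
```

```bash
python3 - <<'E'
from h import *
st()
im=grab_frame('wrist')[:,:,::-1]
cv2.imwrite('pics/w4.png',im)
E
```

```text
t 18.0 dock mm -63.0 0.5 z 85.7 F [-0.3  0.5 -0.5] gap -0.0001 yawx 85.91 tilt [0.0009 0.0001]
```

View pics/w4.png

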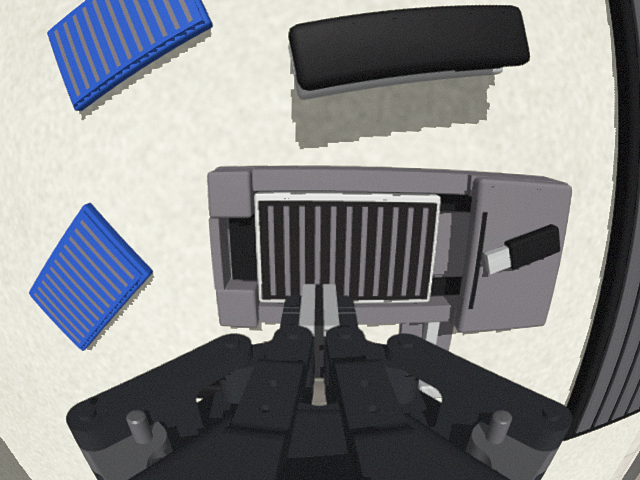

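The drive sits flush against both end stops. Next is the tab.

send_rows([
  [[-26,16,0],[0,0,0],0],
  [[-26,16,0],[0,0,0],0],
  [[-26,16,0],[0,0,0],0],
  [[-26,16,0],[0,0,0],0],
  [[-26,16,0],[0,0,0],0],
  [[-2,0,15],[0,0,0],0],
  [[0,0,20],[0,0,0],0],
  [[0,0,20],[0,0,0],0],
  [[0,0,8],[0,0,0],0],
  [[0,0,0],[0,0,0],0],
])

```text
clock: 19.3
tcp_pos: [0.6113, -0.1249, 0.0195]
ee_rot: [0.732, 0.682, -0.001, -0.002]
ft_force: [0.2, -0.7, 0.4]
finger_gap: 0.0
grasp_force: 0.0
```

```bash
python3 - <<'E'
from h import *
st()
im=grab_frame('wrist')[:,:,::-1]
cv2.imwrite('pics/w5.png',im)
E
```

```text
t 19.3 dock mm 15.7 -130.7 z 19.5 F [ 0.2 -0.7  0.4] gap 0.0 yawx 85.93 tilt [-0.0038  0.0006]
```

View pics/w5.png

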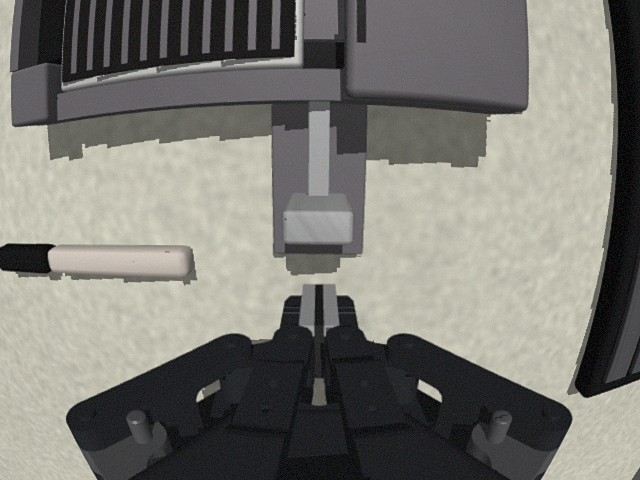

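The tab at (318,225) is straight ahead of the fingertips, and the bolt lines up with the gap just behind the drive's far edge. I'll push toward dock +y.

send_rows([
  [[4,0,0],[0,0,0],0],
  [[4,0,0],[0,0,0],0],
  [[4,0,0],[0,0,0],0],
  [[4,0,0],[0,0,0],0],
  [[3,0,0],[0,0,0],0],
  [[3,0,0],[0,0,0],0],
  [[3,0,0],[0,0,0],0],
  [[3,0,0],[0,0,0],0],
])

```text
clock: 20.35
tcp_pos: [0.6144, -0.0979, 0.0208]
ee_rot: [0.732, 0.681, -0.001, -0.0]
ft_force: [-0.4, -2.5, -0.4]
finger_gap: 0.0
grasp_force: 1.1
```

send_rows([
  [[3,0,0],[0,0,0],0],
  [[3,0,0],[0,0,0],0],
  [[3,0,0],[0,0,0],0],
  [[3,0,0],[0,0,0],0],
])

```text
clock: 20.85
tcp_pos: [0.6154, -0.0855, 0.0207]
ee_rot: [0.732, 0.681, -0.0, -0.0]
ft_force: [1.2, -2.3, -1.9]
finger_gap: 0.0002
grasp_force: 1.1
```

```bash
python3 - <<'E'
from h import *
st()
E
```

```text
t 20.85 dock mm 16.8 -91.1 z 20.7 F [ 1.2 -2.3 -1.9] gap 0.0002 yawx 85.91 tilt [-0.0012 -0.0001]
```

send_rows([
  [[3,0,0],[0,0,0],0],
  [[3,0,0],[0,0,0],0],
  [[3,0,0],[0,0,0],0],
  [[2,0,0],[0,0,0],0],
  [[2,0,0],[0,0,0],0],
])

```text
clock: 21.48
tcp_pos: [0.6163, -0.0726, 0.0208]
ee_rot: [0.732, 0.681, -0.0, -0.0]
ft_force: [1.4, -3.2, -1.6]
finger_gap: -0.0002
grasp_force: 1.0
```

send_rows([
  [[1,0,0],[0,0,0],0],
  [[1,0,0],[0,0,0],0],
  [[1,0,0],[0,0,0],0],
])

```text
clock: 21.85
tcp_pos: [0.6165, -0.0697, 0.0208]
ee_rot: [0.732, 0.681, -0.0, -0.0]
ft_force: [1.3, -2.0, 0.3]
finger_gap: 0.0
grasp_force: 1.0
```

send_rows([
  [[1,0,0],[0,0,0],0],
  [[1,0,0],[0,0,0],0],
])

```text
clock: 22.1
tcp_pos: [0.6167, -0.0677, 0.0209]
ee_rot: [0.732, 0.681, -0.0, -0.0]
ft_force: [0.9, -2.9, -0.9]
finger_gap: 0.0003
grasp_force: 1.0
```

send_rows([
  [[1,0,0],[0,0,0],0],
  [[1,0,0],[0,0,0],0],
])

```text
clock: 22.35
tcp_pos: [0.6167, -0.0666, 0.0208]
ee_rot: [0.732, 0.681, -0.001, 0.0]
ft_force: [1.1, -7.1, -0.8]
finger_gap: -0.0002
grasp_force: 3.6
```

The force is rising, so the bolt has reached its end stop. I'll seat it with one more millimetre, then back away.

send_rows([
  [[1,0,0],[0,0,0],0],
  [[0,0,0],[0,0,0],0],
])

```text
clock: 22.6
tcp_pos: [0.6167, -0.0665, 0.0209]
ee_rot: [0.732, 0.681, -0.002, 0.001]
ft_force: [0.8, -9.4, 0.1]
finger_gap: -0.0002
grasp_force: 4.3
```

send_rows([
  [[-4,0,0],[0,0,0],0],
  [[-10,0,0],[0,0,0],0],
  [[-20,0,0],[0,0,0],0],
  [[-20,0,0],[0,0,0],0],
  [[0,0,-30],[0,0,0],0],
  [[0,0,-30],[0,0,0],0],
  [[0,0,-30],[0,0,0],0],
  [[0,0,0],[0,0,0],0],
])

```text
clock: 23.6
tcp_pos: [0.6145, -0.1201, 0.1136]
ee_rot: [0.732, 0.681, 0.001, 0.002]
ft_force: [-0.4, 0.5, 0.8]
finger_gap: 0.0001
grasp_force: 0.0
```

```bash
python3 - <<'E'
from h import *
st()
im=grab_frame('wrist')[:,:,::-1]
cv2.imwrite('pics/w6.png',im)
E
```

```text
t 23.6 dock mm 18.5 -125.7 z 113.6 F [-0.4  0.5  0.8] gap 0.0001 yawx 85.85 tilt [ 0.0036 -0.0009]
```

View pics/w6.png

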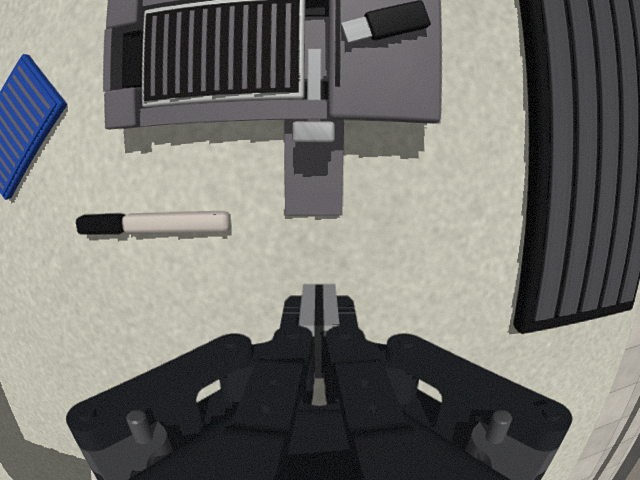

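The bolt is in the channel at (315,75), right behind the drive. The tab at (313,131) is against the dock, the marker and dongle haven't moved, and the arm is clear of everything. Handing in.

```bash
python3 -c "
from cell import *
print(finish_job())"
```

```text
the job is handed in; nothing more can be done
None
```

The drive is home against both end stops with the plug pushed in, the bolt is pushed in to its end stop behind it, and the job is handed in at about 24 s with the arm clear; measured force on the drive peaked near 20 N.

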